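Lay out the hardware on a guitar body for drilling

TASK

Lay out the hardware on the white guitar body ready for drilling: slide the drill bushing fully home into the bore of the dark steel jig, lay the wide pickup flat across the body, in line with the bridge and midway between the bridge and the end of the neck, and lay the control plate inside the outline on the card template, either way round. Then stand the black knob upright on top of the plate, on the round mark at the end away from the switch. Leave the slim pickup where it is and do not knock over the glue bottle.

Things in the scene. Friction and masses are not known exactly. Their poses are not given: they have to be found in the camera images.
- guitar: White solid guitar body lying flat, fixed, about 385 x 315 mm, flat top 45 mm above the bench. Origin: centre of its underside; x along its length towards the neck (away from the robot), z up. The wooden neck (56 mm wide) lies on the top along x; its square end on the body is at x = +105 mm, and it stands 22 mm above the top.
- bridge: Bridge, screwed to the guitar's top on the centre line: steel plate 42 mm (x) by 80 mm (y) with six brass saddles, 10 mm high. Origin: centre of its underside, on the guitar's top; x points along the guitar towards the neck.
- jig: Drilling jig fixed on the guitar's top beside the bridge (left or right, it changes): dark steel block 56 x 56 x 28 mm with one vertical through bore in its centre, 17.5 mm wide with a 2 mm chamfered mouth. Origin: centre of its underside (on the guitar's top), on the bore's axis; mouth at z = +28 mm.
- template: Brown card template, 134 x 50 mm, paper thin, stuck on the guitar's top on the other side of the bridge from the jig; a black outline 114 x 38 mm shows where the control plate goes. Origin: its centre, on the guitar's top; x along its length. The plate laid here rests at the height of the guitar's top.
- bushing: Loose steel drill bushing standing upright on its slim end: shank 16 mm across, 26 mm long, foot chamfered; above it a collar 23 mm across, 20 mm high (46 mm in all), about 80 g. Origin: centre of the foot; z up. Fully home, the collar rests on the jig and the foot is 2 mm above the guitar's top.
- pickup: Loose wide guitar pickup: steel-covered bar 38 mm (x) by 70 mm (y), 20 mm high, with two rows of six dark dots on top, about 140 g. Origin: centre of its underside; z up. Rigid, may be gripped across its 38 mm.
- slim_pickup: Loose slim pickup, not wanted in this job: bar 20 mm (x) by 70 mm (y), 20 mm high, with one row of six dots. Origin: centre of its underside.
- plate: Loose steel control plate lying flat: 110 mm (x) by 36 mm (y), 6 mm thick, about 110 g. Near one end (x = +36 mm) a black switch with white lever, 25 mm above the underside; near the other (x = -32 mm) a flush round mark, 19 mm, black with a brass middle, for the knob. Origin: centre of its underside; z up. Grip across its 36 mm at the middle.
- knob: Loose black round control knob standing upright: foot 25 mm across (3 mm high), then 23 mm across, 20 mm high in all, white pointer line on top, 30 g, plain flat underside. Origin: centre of its underside; z up.
- glue: White glue bottle with a red cap standing upright beyond the loose parts, 60 mm across, 160 mm high. A bystander. Origin: centre of its underside.
Things that resemble listed ones, but are neither listed nor needed, are in the scene too. Leave any orange look-alike of the pickup alone.

How it is judged:
At the end, for the whole second after the job is handed in: Bushing home in the jig (4 mm, foot under 5 mm up). Wide pickup flat, 20 mm clear of bridge and neck, within 13 mm of mid-line, 0.2 rad. Plate flat within 12/10 mm of the template, 0.17 rad. Knob upright on it within 9 mm of the mark. All at rest; slim pickup within 20 mm of its start (horizontal distance between bushing and jig below 0.004 m and z of bushing in the frame of jig between -0.002 and 0.005 m and angle between each of bushing, pickup, plate, knob's own z axis and vertical below 0.1 rad and x of pickup in the frame of bridge above 0.06 m and x of pickup in the frame of guitar below 0.066 m and y of pickup in the frame of bridge between -0.013 and 0.013 m and angle between the x axis of pickup and the x axis of bridge, either way round below 0.2 rad and z of pickup in the frame of guitar between 0.042 and 0.049 m and x of plate in the frame of template between -0.012 and 0.012 m and y of plate in the frame of template between -0.01 and 0.01 m and angle between the x axis of plate and the x axis of template, either way round below 0.17 rad and z of plate in the frame of guitar between 0.042 and 0.049 m and x of knob in the frame of plate between -0.041 and -0.023 m and y of knob in the frame of plate between -0.009 and 0.009 m and z of knob in the frame of plate between 0.003 and 0.009 m and linear speed of each of bushing, pickup, plate, knob below 0.02 m/s and distance of slim_pickup from where it was at the start of the episode below 0.02 m); the robot touches nothing.
It fails at once if the slim pickup is moved more than 20 mm (distance of slim_pickup from where it was at the start of the episode above 0.02 m).
It fails at once if the glue bottle is knocked over (angle between glue's own z axis and vertical above 0.5 rad).
It also fails if it takes over 115 s, if anything falls off the work surface, if the arm or the gripper's body presses on something with over 40 N, if the wrist force passes 120 N, or if a joint passes its speed limit or range.

ROBOT

A 6-joint arm with a two-finger parallel gripper is mounted at the origin on the work surface. World frame = base frame: x ahead of the robot, y to its left, z up, the work surface at z = 0. Lengths are in m, angles in rad, forces in N, time in s.
With the tool pointing down it reaches from about 0.3 to 0.875 m from the base axis. Payload 6.4 kg.
Tool frame: the origin (TCP) lies on the centre line of the jaws, within the pads' length; the fingertips stand 25 mm ahead of it and the grasp point (between the pads) lies 6 mm ahead of it (tips_ahead is the distance from the TCP to the fingertips, in m); z points along the fingers, y is the line along which they close (so a half turn about z gives the same grasp; the last joint's range is limited). The gripper opens to 88 mm and grips with 3 to 60 N. Pads are 18 mm wide; open, the fingers measure 123 mm over their backs; the gripper's body (75 mm by 187 mm) begins 45 mm behind the grasp point.
Start: joints at [-1.508, 0.181, 1.607, -0, 1.354, -0.206], TCP at [0.153, -0.554, 0.264] pointing down, gripper open.
Joint ranges: [-2.99, 2.99], [-0.89, 2.07], [0.3, 2.58], [-1.14, 4.28], [0, 2.63], [-3.12, 3.12]. Speed limits (rad/s): [2.57, 2.57, 3.01, 3.14, 3.14, 3.14].

INTERFACE

Orientations are given as a 3x3 rotation matrix whose columns are the frame's x, y, z axes.
In Python, from rig import * gives the robot as it stands.
- The arm moves only by the tool jog_arm, never from a script. Its argument "commands" is a list of rows, each a list of 3 entries, a list of its own where there are three numbers: the shift along the world's x, y, z in units of 30 mm (1.0 is 30 mm), then the turn, a rotation vector about the world's x, y, z in units of 5 degrees (1.0 is 5 degrees), then the opening, from -1 (shut) to 1 (fully open). A call has 1 to 12 rows; each row shifts and turns the commanded pose from where the row before left it; what a row does not reach is not made up. A row lasts 1/8 s, in which the tool goes at most 62.5 mm and 10.7 degrees, less where a joint would pass 70% of its speed; a pose out of reach is approached as far as the arm can. A call is refused whole if a number of a shift passes 1 or a number of a turn 1, either way. A call with a gripper value outside its range is refused whole. The fingers move at their own pace and stop on an object; "grip_force" is the grip in N (left out, the last holds). Time passes only in rows, so rows that do not move let the fingers close. It gives the time, the measured TCP pose, the force, the opening and the grip force at its end, in the units of the state.
- state(): the state, without advancing time (a new reading comes with each control period).
- snapshot(name): name is "scene" or "top" or "wrist"; returns a dict with "color" (384x512x3 uint8, red, green, blue), "mtx" (3x3 intrinsics, pixels), "extrinsics" (4x4, takes a point from camera to world coordinates). Camera axes: x right, y down, z forward; pixel columns grow to the right and rows downward; lengths in m; the calibration is good to about 2 mm. A picture is of the moment at which its call begins. There is no depth.
- sign_off(): hands the job in; it is judged then, once.
The state is a dict: "time_s": time; "joints": joint angles; "joint_vel": joint speeds; "joint_efforts": joint torques, N m; "tool_pos": TCP position; "eef_rot": TCP orientation; "contact_force": force on the tool from outside, world axes, zero at the start; "wrist_torque": the same for the moment, N m; "grip_width": opening from 0.0 (shut) to 1.0 (fully open); "gripper_force": force on a finger pad.
Only numpy, scipy, OpenCV 4.12 (cv2) and the standard library are available. Lean on these libraries where they do the work, as an engineer would, in place of code of your own. Each camera call takes 0.05 s, during which the arm holds its last target. There are 200 camera calls.

## Working session

There is one attempt and no reset: what is moved stays moved. The work goes in short steps, Python scripts to look and compute and a tool call to move; the robot and the scene stay as the last step left them, time stands still between calls to the robot, and variables do not carry over. Pictures are saved under pics/ and viewed, at most 14 in all, crops included, and the job is handed in when it is done.

Besides the shell and the picture viewer there is one more tool, called after ">>>" as a command line: name --argument value ..., lists and objects as JSON in quotes. jog_arm: Moves the arm, as the interface text tells. Its arguments: {"type":"object","properties":{"commands":{"type":"array"},"grip_force":{"type":"number"}},"required":["commands"]}

```bash
ls; mkdir -p pics
cat > h.py <<'E'
from rig import *
import numpy as np, cv2
def snap(n,f):
    s=snapshot(n); cv2.imwrite('pics/'+f+'.png',s['color'][:,:,::-1]); np.savez('pics/'+f+'.npz',**s); return s
def ray(s,uv,z):
    K=np.array(s['mtx']);T=np.array(s['extrinsics'])
    d=T[:3,:3]@np.linalg.solve(K,[uv[0],uv[1],1]); o=T[:3,3]
    return o+d*(z-o[2])/d[2]
def proj(s,p):
    K=np.array(s['mtx']);T=np.array(s['extrinsics'])
    c=K@(T[:3,:3].T@(np.array(p)-T[:3,3])); return c[:2]/c[2]
E
python3 - <<'E'
from h import *
for n in ('scene','top'):
    s=snap(n,n+'0'); print(s['mtx'],s['extrinsics'])
print(state())
E
```

```text
pics
[[365.34131452   0.         253.95727497]
 [  0.         365.34131452 190.97389907]
 [  0.           0.           1.        ]] [[-0.58823526  0.46983123 -0.6582081   1.25393236]
 [ 0.80868359  0.34495243 -0.47648575  0.3623596 ]
 [ 0.0031826  -0.81256781 -0.58285798  0.64862086]
 [ 0.          0.          0.          1.        ]]
[[448.45112073   0.         262.03092608]
 [  0.         448.45112073 198.4734128 ]
 [  0.           0.           1.        ]] [[ 0.01813531 -0.98492344  0.17203758  0.38039734]
 [-0.99976688 -0.01988005 -0.008424   -0.11285415]
 [ 0.01171711 -0.1718447  -0.98505437  1.34698969]
 [ 0.          0.          0.          1.        ]]
{'time_s': 0.1, 'joints': array([-1.50832369e+00,  1.81434639e-01,  1.60788078e+00, -2.47630246e-05,
        1.35378695e+00, -2.06323984e-01]), 'joint_vel': array([-0.00078367, -0.00214513, -0.00131278,  0.00066498, -0.00055163,
       -0.00038356]), 'joint_efforts': array([ 5.56797550e-04, -4.34818590e+01, -3.42697406e+01,  7.03512551e-02,
        3.40539962e-02, -3.75297122e-05]), 'tool_pos': array([ 0.15267296, -0.55391549,  0.26293141]), 'eef_rot': array([[ 9.64089773e-01,  2.65576534e-01, -1.18389448e-04],
       [ 2.65576407e-01, -9.64088640e-01,  1.50525781e-03],
       [ 2.85623230e-04, -1.48264511e-03, -9.99998860e-01]]), 'contact_force': array([ 0.20858731, -0.23441039,  0.30216303]), 'wrist_torque': array([0.05957244, 0.04093952, 0.00181845]), 'gripper_force': 0.0, 'grip_width': 1.0016496527191219}
```

View pics/top0.png

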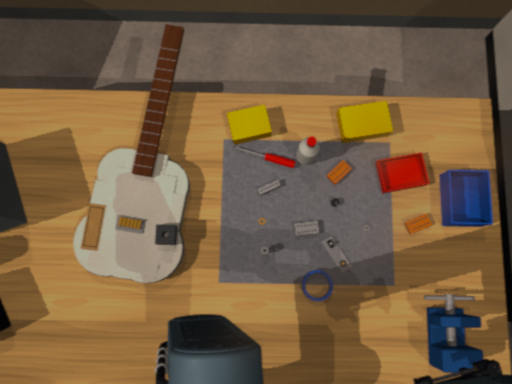

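View pics/scene0.png

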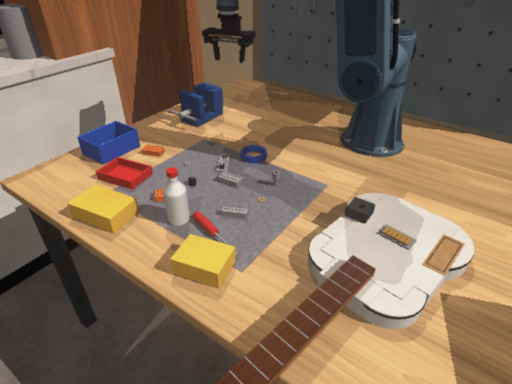

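The top view shows the guitar on the left: template near (93,227), bridge (131,224), jig (166,234), neck end about (145,175). The loose parts lie on the grey mat: bushing around (268,249), wide pickup (306,228), plate (336,251), knob (336,202), slim pickup (270,186) and glue (308,150). I'll enlarge it.

Run:
```python
import cv2
i=cv2.imread('pics/top0.png')
a=cv2.resize(i[175:275,235:365],None,fx=6,fy=6,interpolation=cv2.INTER_CUBIC); cv2.imwrite('pics/c1.png',a)
a=cv2.resize(i[140:285,70:195],None,fx=4,fy=4,interpolation=cv2.INTER_CUBIC); cv2.imwrite('pics/c2.png',a)
```

```text
(no output)
```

View pics/c1.png

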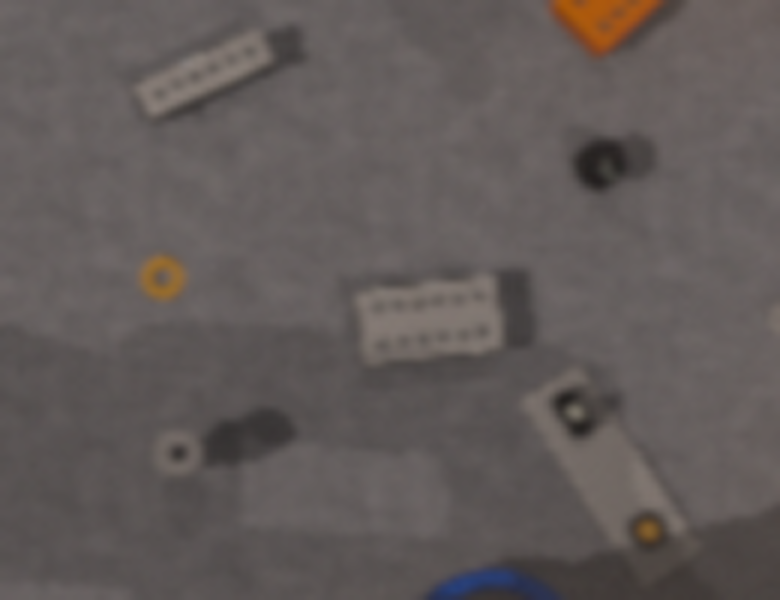

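View pics/c2.png

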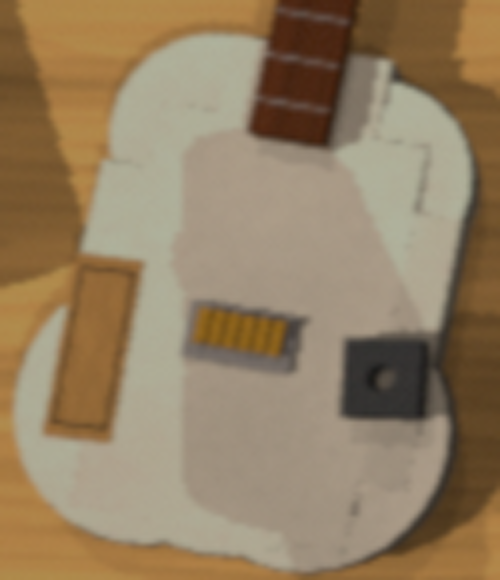

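Crop 1 (6x) shows the bushing's collar at (180,453), the pickup's corners around (355,292)–(503,347), the plate's switch at (577,410) and its mark at (648,530), and the knob at (600,163). Crop 2 (4x) shows the template, the bridge, the jig bore at (382,377) and the neck end between (250,130) and (328,145). Next I'll convert these to world coordinates.

Run:
```python
from h import *
s=dict(np.load('pics/top0.npz')); np.set_printoptions(precision=4,suppress=True)
A=lambda x,y:(235+(x+.5)/6-.5,175+(y+.5)/6-.5)
B=lambda x,y:(70+(x+.5)/4-.5,140+(y+.5)/4-.5)
def P(f,pts,z): return np.array([ray(s,f(*p),z)[:2] for p in pts])
def rect(n,q):
    c=q.mean(0); a=q[1]-q[0]+q[2]-q[3]; b=q[3]-q[0]+q[2]-q[1]
    print(n,c,'edge01',np.linalg.norm(a)/2,np.degrees(np.arctan2(a[1],a[0])),'edge03',np.linalg.norm(b)/2,np.degrees(np.arctan2(b[1],b[0])))
print('bush',P(A,[(180,453)],.046),'knob',P(A,[(600,163)],.02),'mark/switchtop',P(A,[(648,530)],.006),P(A,[(577,410)],.012))
rect('pick',P(A,[(355,292),(495,275),(503,347),(368,365)],.02))
rect('slim',P(A,[(135,88),(262,30),(275,62),(155,118)],.02))
rect('plate',P(A,[(525,402),(582,372),(690,545),(635,580)],.006))
rect('jig',P(B,[(345,338),(427,338),(427,418),(340,415)],.073)); print('bore',P(B,[(382,377)],.073))
rect('bridge',P(B,[(190,303),(303,320),(294,370),(184,355)],.050))
rect('templ',P(B,[(80,256),(143,264),(111,441),(44,434)],.045))
n=P(B,[(250,130),(328,145)],.067); print('neck',n,n.mean(0))
print('glue cap',ray(s,(311,141),.16))
for p in ((303,118,),): print(ray(s,(317,285),.0))
```

```text
bush [[ 0.4565 -0.1341]] knob [[ 0.6066 -0.3424]] mark/switchtop [[ 0.4253 -0.3669]] [[ 0.4834 -0.3312]]
pick [ 0.5261 -0.2574] edge01 0.06893865864795777 -81.63585964972891 edge03 0.03634516038090194 -171.6945549724841
slim [ 0.6478 -0.1448] edge01 0.06880524118658332 -63.68136665325507 edge03 0.017898376297371652 -151.50479815105413
plate [ 0.4524 -0.3472] edge01 0.03253154021247679 -59.4346275921214 edge03 0.10081119386065615 -148.0769587756264
jig [0.4954 0.1474] edge01 0.059838901574765735 -89.91057115291126 edge03 0.05576062423603038 -178.67481855275253
bore [[0.4954 0.1493]]
bridge [0.5246 0.2563] edge01 0.08189538502535304 -97.06264080101612 edge03 0.03730576779171984 175.59103935769483
templ [0.515  0.3642] edge01 0.047609780596553054 -95.48638246087326 edge03 0.13035765956835396 173.8848115936945
neck [[0.6743 0.2566]
 [0.6643 0.1992]] [0.6693 0.2279]
glue cap [ 0.751  -0.2548  0.16  ]
[ 0.3595 -0.2914  0.    ]
```

>>> jog_arm --commands '[[[0.72, 1, 0], [0, 0, -0.22], 0], [[0.72, 1, 0], [0, 0, -0.22], 0], [[0.72, 1, 0], [0, 0, -0.22], 0], [[0.72, 1, 0], [0, 0, -0.22], 0], [[0.72, 1, 0], [0, 0, -0.22], 0], [[0.72, 1, 0], [0, 0, -0.22], 0], [[0.72, 1, 0], [0, 0, -0.22], 0], [[0.72, 1, 0], [0, 0, -0.22], 0], [[0.72, 1, 0], [0, 0, -0.22], 0], [[0.72, 1, 0], [0, 0, -0.22], 0], [[0.72, 1, 0], [0, 0, -0.22], 0], [[0.72, 1, 0], [0, 0, -0.22], 0]]'

```text
time_s: 1.6
tool_pos: [0.4123, -0.1932, 0.2635]
eef_rot: [[0.999, 0.038, -0.0], [0.038, -0.999, 0.0], [-0.0, -0.0, -1.0]]
contact_force: [-0.5, 0.2, -0.3]
grip_width: 0.499
gripper_force: 0.0
```

>>> jog_arm --commands '[[[0.72, 1, 0], [0, 0, -0.22], 0], [[0.72, 1, 0], [0, 0, -0.22], 0], [[0, 0, 0], [0, 0, 0], 0], [[0, 0, 0], [0, 0, 0], 0]]'

```text
time_s: 2.1
tool_pos: [0.4547, -0.1346, 0.2634]
eef_rot: [[1.0, 0.001, -0.001], [0.001, -1.0, -0.0], [-0.001, 0.0, -1.0]]
contact_force: [-0.8, 0.2, 0.2]
grip_width: 0.498
gripper_force: 0.0
```

Run:
```python
from h import *
s=snap('wrist','w1'); np.set_printoptions(precision=4,suppress=True)
print(s['mtx'],s['extrinsics']); st=state(); print(st['time_s'],st['tool_pos'],st['eef_rot'],st['grip_width'])
print('bush px',proj(s,[.4565,-.1341,.046]))
```

```text
[[342.1718   0.     252.1462]
 [  0.     342.1718 186.4591]
 [  0.       0.       1.    ]] [[ 0.0011 -0.9497 -0.313   0.5357]
 [-1.     -0.0011 -0.0001 -0.134 ]
 [-0.0002  0.313  -0.9497  0.3837]
 [ 0.      0.      0.      1.    ]]
2.15 [ 0.4546 -0.1349  0.2635] [[ 1.     -0.0003 -0.0007]
 [-0.0003 -1.     -0.    ]
 [-0.0007  0.     -1.    ]] 0.501975863424136
bush px [252.2694 156.2539]
```

View pics/w1.png

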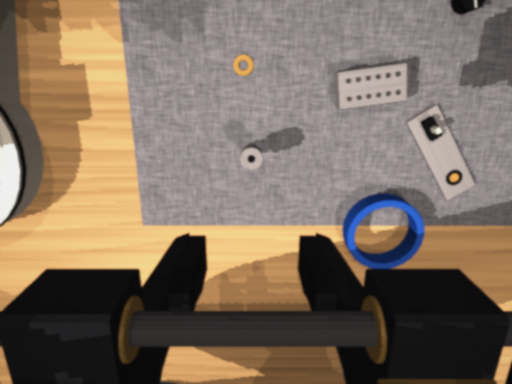

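The wrist view shows the bushing's collar at (252,158), the pickup around (373,86), the plate around (441,152) with its mark at (454,177), and the tape roll at (384,231). Next I'll measure these positions with masks.

```bash
cat >> h.py <<'E'
def rects(s,z,lo,box,smin=None):
    "bright unsaturated blob in box -> min-area-rect in world"
    x0,y0,x1,y1=box; im=s['color'].astype(int)
    m=((im.min(2)>lo)&(im.max(2)-im.min(2)<40)).astype(np.uint8); k=np.zeros_like(m); k[y0:y1,x0:x1]=m[y0:y1,x0:x1]
    k=cv2.morphologyEx(k,cv2.MORPH_CLOSE,np.ones((5,5)))
    c=max(cv2.findContours(k,cv2.RETR_EXTERNAL,cv2.CHAIN_APPROX_NONE)[0],key=cv2.contourArea)
    w=np.array([ray(s,p[0],z)[:2] for p in c])
    return cv2.minAreaRect((w*1000).astype(np.float32)), c
E
python3 - <<'E'
from h import *
s=dict(np.load('pics/w1.npz')); im=s['color']
for p in ((60,372),(100,372),(160,247),(150,440),(130,300)): print(p,im[p])
for n,z,b in (('bush',.046,(235,140,268,178)),('pick',.02,(325,50,418,120)),('plate',.006,(400,98,485,205))):
  for lo in (120,135,150):
    r,c=rects(s,z,lo,b); print(n,lo,np.round(r[0],1),np.round(r[1],1),round(r[2],1),c.min((0,1)),c.max((0,1)))
print('mark',ray(s,(454,177),.006))
E
```

```text
(60, 372) [129 123 123]
(100, 372) [192 178 172]
(160, 247) [157 146 140]
(150, 440) [196 183 175]
(130, 300) [109 103 103]
bush 120 [ 453.8 -132.8] [38.4 33. ] 0.1 [235 140] [267 177]
bush 135 [ 452.1 -133.1] [33.  35.4] 89.2 [235 143] [267 177]
bush 150 [ 449.7 -132.8] [32.4 30.6] 89.2 [235 148] [267 177]
pick 120 [ 524.3 -256.5] [ 67.5 101.2] 0.1 [325  50] [417 119]
pick 135 [ 515.3 -257.2] [56.  96.5] 3.9 [325  64] [417 119]
pick 150 [ 523.4 -256.2] [35.7 67.1] 7.8 [339  64] [405 108]
plate 120 [ 450.4 -350.2] [136.   98.4] 7.8 [400  98] [484 204]
plate 135 [ 450.5 -350.1] [135.8  98.2] 7.8 [400  98] [484 204]
plate 150 [ 442.3 -345.1] [117.2  46.6] 33.6 [406 106] [473 203]
mark [ 0.42294583 -0.36647648  0.006     ]
```

Run:
```python
from h import *
s=dict(np.load('pics/w1.npz')); im=s['color']
for n,z,b in (('bush',.046,(235,140,268,178)),('pick',.02,(325,50,418,120)),('plate',.006,(400,98,485,205))):
  for lo in (158,166):
    r,c=rects(s,z,lo,b); print(n,lo,np.round(r[0],1),np.round(r[1],1),round(r[2],1),c.min((0,1)),c.max((0,1)))
g=im.min(2).astype(int)[145:175,238:268]; ys,xs=np.nonzero(g<75); print('hole',xs.mean()+238,ys.mean()+145,len(xs),ray(s,(xs.mean()+238,ys.mean()+145),.044))
print(g[::2,::2])
```

```text
bush 158 [ 453.6 -135.3] [20.8 27.3] 0.1 [240 149] [267 169]
bush 166 [ 453.8 -132.6] [19.6 20.4] 45.4 [241 149] [261 168]
pick 158 [ 523.5 -256.2] [34.7 67. ] 7.7 [339  65] [405 107]
pick 166 [ 523.5 -255.9] [34.  65.6] 7.7 [339  67] [404 107]
plate 158 [ 449.5 -347.5] [107.7  34. ] 34.2 [408 116] [473 198]
plate 166 [ 449.7 -347.4] [106.3  32.8] 33.6 [409 119] [470 198]
hole 252.18867924528303 152.41509433962264 53 [ 0.4600065 -0.1340142  0.044    ]
[[127 122 126 123 100  72  64  62  61  76  97  99  93  98  98]
 [132 123 117  97  84  90 107 107  86  68  74  94  93  97  99]
 [145 133 108 117 153 166 174 171 162 145  93  72  89  97 104]
 [151 136 131 166 177 179 180 177 176 175 153  97  97 105 109]
 [153 137 161 177 179 177 175 175 175 176 175 152 135 151 152]
 [149 145 168 176 177 145 101 112 155 175 177 172 151 157 157]
 [150 160 173 173 166  92  30  32  94 164 177 174 157 155 155]
 [146 162 175 172 161  77  25  26  82 164 176 175 159 146 150]
 [141 155 176 172 168 122  61  66 133 175 176 172 146 137 144]
 [144 155 173 175 172 169 159 160 175 178 175 167 138 138 144]
 [140 145 163 175 173 174 178 179 179 178 173 150 130 132 142]
 [139 142 155 165 168 171 176 178 175 172 153 135 128 132 150]
 [146 151 158 157 152 155 164 163 156 152 142 138 133 135 152]
 [142 146 149 149 146 142 144 141 146 148 145 136 131 133 149]
 [148 147 147 146 143 135 136 134 140 142 143 135 134 137 147]]
```

>>> jog_arm --commands '[[[-0.03, 0.06, -1], [0, 0, 0], 0], [[0, 0, -1], [0, 0, 0], 0], [[0, 0, -1], [0, 0, 0], 0], [[0, 0, -1], [0, 0, 0], 0], [[0, 0, -1], [0, 0, 0], 0], [[0, 0, -1], [0, 0, 0], 0], [[0, 0, -0.95], [0, 0, 0], 0], [[0, 0, 0], [0, 0, 0], 0], [[0, 0, 0], [0, 0, 0], -1], [[0, 0, 0], [0, 0, 0], -1], [[0, 0, 0], [0, 0, 0], -1], [[0, 0, 0], [0, 0, 0], -1]]' --grip_force 25

```text
time_s: 3.65
tool_pos: [0.4552, -0.1332, 0.0564]
eef_rot: [[1.0, 0.0, 0.002], [0.0, -1.0, -0.002], [0.002, 0.002, -1.0]]
contact_force: [-0.5, 0.1, 6.8]
grip_width: 0.249
gripper_force: 25.0
```

>>> jog_arm --commands '[[[0, 0, 1], [0, 0, 0], -1], [[0, 0, 1], [0, 0, 0], -1], [[0, 0, 1], [0, 0, 0], -1], [[0.13, 0.94, 1], [0, 0, 0], -1], [[0.13, 0.94, 1], [0, 0, 0], -1], [[0.13, 0.94, 1], [0, 0, 0], -1], [[0.13, 0.94, 0.95], [0, 0, 0], -1], [[0.13, 0.94, 0], [0, 0, 0], -1], [[0.13, 0.94, 0], [0, 0, 0], -1], [[0.13, 0.94, 0], [0, 0, 0], -1], [[0.13, 0.94, 0], [0, 0, 0], -1], [[0.13, 0.94, 0], [0, 0, 0], -1]]'

```text
time_s: 5.15
tool_pos: [0.489, 0.1223, 0.2636]
eef_rot: [[1.0, 0.0, -0.0], [0.0, -1.0, 0.0], [-0.0, -0.0, -1.0]]
contact_force: [0.7, -0.3, -0.3]
grip_width: 0.246
gripper_force: 25.0
```

>>> jog_arm --commands '[[[0.13, 0.94, 0], [0, 0, 0], -1], [[0, 0, 0], [0, 0, 0], -1], [[0, 0, 0], [0, 0, 0], -1]]'

```text
time_s: 5.52
tool_pos: [0.4929, 0.1491, 0.2635]
eef_rot: [[1.0, 0.0, -0.001], [0.0, -1.0, -0.0], [-0.001, 0.0, -1.0]]
contact_force: [-0.1, -0.4, -1.4]
grip_width: 0.248
gripper_force: 25.0
```

Run:
```python
from h import *
s=snap('wrist','w2'); np.set_printoptions(precision=4,suppress=True)
st=state(); print(st['time_s'],st['tool_pos'],st['eef_rot'],st['grip_width']); print(s['extrinsics'])
```

```text
5.575 [0.493  0.1488 0.2636] [[ 1.     -0.0003 -0.0004]
 [-0.0003 -1.     -0.0004]
 [-0.0004  0.0004 -1.    ]] 0.2537302045465603
[[ 0.0008 -0.9498 -0.3127  0.5738]
 [-1.     -0.0008 -0.0004  0.1497]
 [ 0.0002  0.3127 -0.9498  0.3839]
 [ 0.      0.      0.      1.    ]]
```

View pics/w2.png

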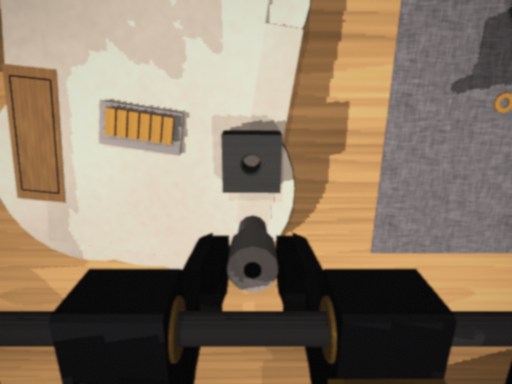

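The view shows the bushing held upright (collar at (253,268), foot near (253,222)) and the jig's bore at (251,161). The bridge and template are also in view and look slightly turned.

Run:
```python
from h import *
np.set_printoptions(precision=4,suppress=True,linewidth=200)
s=dict(np.load('pics/w2.npz')); im=s['color'].astype(int)
print(im.min(2)[146:178:1,236:268:2])
m=((im.max(2)<75)).astype(np.uint8); k=np.zeros_like(m); k[120:200,210:290]=m[120:200,210:290]
c=max(cv2.findContours(k,cv2.RETR_EXTERNAL,cv2.CHAIN_APPROX_NONE)[0],key=cv2.contourArea)
r=cv2.minAreaRect(np.array([ray(s,p[0],.073)[:2]*1000 for p in c],np.float32)); print('jig',r)
# bridge brass
h=cv2.cvtColor(s['color'],cv2.COLOR_RGB2HSV)
m=((h[...,1]>150)&(h[...,2]>120)&(h[...,0]<30)).astype(np.uint8);k=np.zeros_like(m); k[95:160,95:190]=m[95:160,95:190]
k=cv2.morphologyEx(k,cv2.MORPH_CLOSE,np.ones((7,7)))
c=max(cv2.findContours(k,cv2.RETR_EXTERNAL,cv2.CHAIN_APPROX_NONE)[0],key=cv2.contourArea)
print('saddles',cv2.minAreaRect(np.array([ray(s,p[0],.055)[:2]*1000 for p in c],np.float32)))
m=((h[...,1]>80)&(h[...,0]<30)).astype(np.uint8);k=np.zeros_like(m); k[50:215,1:75]=m[50:215,1:75]
k=cv2.morphologyEx(k,cv2.MORPH_OPEN,np.ones((9,9)))
for c in cv2.findContours(k,cv2.RETR_EXTERNAL,cv2.CHAIN_APPROX_NONE)[0]:
  if cv2.contourArea(c)>2000: print('templ',cv2.minAreaRect(np.array([ray(s,p[0],.045)[:2]*1000 for p in c],np.float32)))
```

```text
[[65 64 63 65 64 64 64 64 63 65 64 64 65 66 64 65]
 [63 64 64 65 65 64 64 65 64 65 64 65 65 65 65 65]
 [65 64 65 66 66 65 66 65 65 65 66 65 65 65 66 65]
 [66 64 65 67 65 65 64 65 65 64 65 64 64 65 64 65]
 [65 65 65 65 65 65 65 64 64 65 65 66 64 66 65 65]
 [65 65 65 65 65 66 64 64 64 64 65 65 64 66 64 66]
 [65 65 65 65 65 65 64 62 63 64 63 64 66 66 65 64]
 [64 64 64 64 63 61 61 60 59 61 63 64 66 65 64 62]
 [63 62 62 63 62 57 56 60 61 62 62 63 64 65 64 63]
 [63 63 63 63 57 53 62 68 71 68 64 62 62 63 63 64]
 [64 64 65 62 53 60 73 79 78 76 71 63 63 64 64 63]
 [64 65 64 58 55 71 81 81 82 80 78 68 64 64 64 64]
 [65 65 63 53 62 79 82 82 82 82 80 73 64 65 64 65]
 [64 65 61 49 70 82 82 81 82 82 80 77 65 65 64 64]
 [64 64 58 45 70 82 81 82 82 82 82 77 61 65 65 64]
 [65 66 55 38 62 81 81 81 82 82 82 71 53 64 65 65]
 [66 65 52 33 51 79 81 81 82 83 80 61 46 63 63 65]
 [67 65 51 29 38 69 81 82 83 82 76 47 43 62 62 65]
 [66 63 49 27 26 52 72 79 82 80 61 34 42 62 60 66]
 [65 62 49 28 18 32 55 68 73 68 42 25 44 62 63 65]
 [65 63 50 29 18 21 33 46 51 44 27 23 46 62 65 64]
 [65 64 54 32 19 20 21 27 28 
[... 151 characters left out ...]
2 22 29 45 59 64 64 64]
 [63 64 63 54 37 28 23 23 23 25 37 52 59 64 65 64]
 [62 63 62 57 44 34 29 28 28 34 45 54 62 63 63 63]
 [63 63 62 62 53 42 38 37 40 44 51 58 62 62 63 63]
 [63 62 62 64 60 53 45 44 46 50 56 62 63 64 64 63]
 [64 64 64 65 64 61 56 52 54 56 61 64 65 64 65 64]
 [64 64 65 64 65 63 62 61 61 61 63 65 64 65 65 64]
 [64 64 62 63 64 62 64 63 62 64 64 64 64 63 64 64]]
jig ((496.6296081542969, 149.3604736328125), (54.28863525390625, 57.59075927734375), 89.90010070800781)
saddles ((526.9036865234375, 257.6539306640625), (63.142704010009766, 25.20760726928711), 81.20213317871094)
templ ((514.1580810546875, 368.0438232421875), (55.07102966308594, 133.99563598632812), 83.9226303100586)
```

Run:
```python
from h import *
np.set_printoptions(precision=4,suppress=True,linewidth=200)
s=dict(np.load('pics/w2.npz'))
print('bore',ray(s,(250.5,164.2),.073))
print('foot proj if in-hand offset -1.4mm', proj(s,[.4915,.149,.2635-.055-.001]))
c=s['color'][80:170,85:200,::-1]; cv2.imwrite('pics/c3.png',cv2.resize(c,None,fx=6,fy=6,interpolation=cv2.INTER_CUBIC))
```

```text
bore [0.4934 0.1512 0.073 ]
foot proj if in-hand offset -1.4mm [253.2634 227.2576]
```

View pics/c3.png

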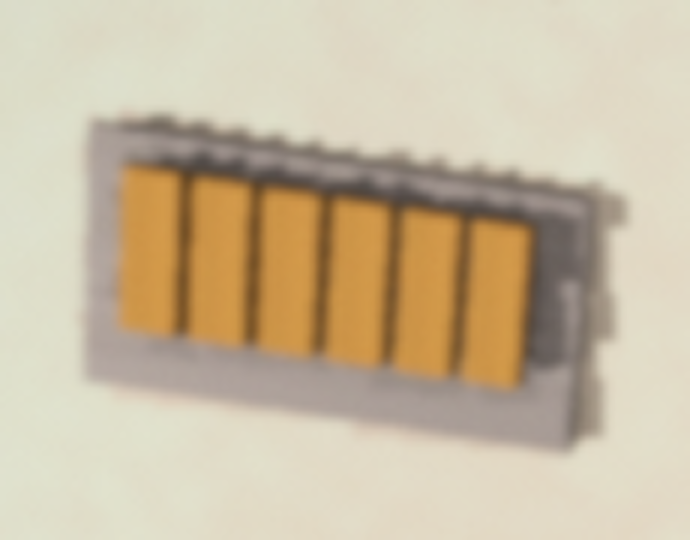

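>>> jog_arm --commands '[[[0.04, 0.07, -1], [0, 0, 0], -1], [[0, 0, -1], [0, 0, 0], -1], [[0, 0, -1], [0, 0, 0], -1], [[0, 0, -1], [0, 0, 0], -1], [[0, 0, -0.3], [0, 0, 0], -1], [[0, 0, 0], [0, 0, 0], -1], [[0, 0, -0.15], [0, 0, 0], -1], [[0, 0, -0.15], [0, 0, 0], -1], [[0, 0, -0.15], [0, 0, 0], -1], [[0, 0, 0], [0, 0, 0], -1]]'

```text
time_s: 6.82
tool_pos: [0.4942, 0.1511, 0.1209]
eef_rot: [[1.0, 0.0, -0.001], [0.0, -1.0, -0.001], [-0.001, 0.001, -1.0]]
contact_force: [-0.8, -5.1, -1.9]
grip_width: 0.251
gripper_force: 25.0
```

Run:
```python
from h import *
np.set_printoptions(precision=4,suppress=True,linewidth=200)
st=state(); print(st['tool_pos'],st['contact_force'],st['wrist_torque'])
s=dict(np.load('pics/w2.npz'))
q=np.array([ray(s,(85+x/6,80+y/6),.048)[:2] for x,y in ((93,122),(585,195),(570,448),(88,378))])
a=q[1]-q[0]+q[2]-q[3]; b=q[0]-q[3]+q[1]-q[2]
print('bridge',q.mean(0),np.linalg.norm(a)/2,np.linalg.norm(b)/2,np.degrees(np.arctan2(a[1],a[0]))+90,np.degrees(np.arctan2(b[1],b[0])))
q=np.array([ray(s,p,.045)[:2] for p in ((5,66),(56,70),(65,201),(15,197))]);a=q[1]-q[0]+q[2]-q[3]; b=q[0]-q[3]+q[1]-q[2]
print('templ',q.mean(0),np.linalg.norm(a)/2,np.linalg.norm(b)/2,np.degrees(np.arctan2(a[1],a[0]))+90,np.degrees(np.arctan2(b[1],b[0])))
t=dict(np.load('pics/top0.npz'))
h=cv2.cvtColor(t['color'],cv2.COLOR_RGB2HSV); m=((h[...,1]>110)&(h[...,2]<130)&(h[...,0]<14)).astype(np.uint8);k=np.zeros_like(m);k[20:180,120:190]=m[20:180,120:190]
c=max(cv2.findContours(k,cv2.RETR_EXTERNAL,cv2.CHAIN_APPROX_NONE)[0],key=cv2.contourArea)
r=cv2.minAreaRect(np.array([ray(t,p[0],.067)[:2]*1000 for p in c],np.float32)); print('neck',r,cv2.boxPoints(r))
```

```text
[0.4942 0.1511 0.1209] [-0.8223 -5.1027 -1.8603] [-0.8367 -0.0104 -0.0531]
bridge [0.5233 0.2585] 0.07907094277546776 0.04176287792759195 -8.401330438919942 -7.990641325714551
templ [0.5135 0.3652] 0.04961178945518304 0.1316850905311175 -4.599012553108878 -7.119058973842764
neck ((905.7482299804688, 192.62265014648438), (62.59210205078125, 481.03460693359375), 81.96398162841797) [[ 663.2177  195.2572]
 [1139.5288  128.0107]
 [1148.2788  189.9881]
 [ 671.9677  257.2346]]
```

>>> jog_arm --commands '[[[0, -0.02, -0.12], [0, 0, 0], -1], [[0, 0, -0.12], [0, 0, 0], -1], [[0, 0, -0.12], [0, 0, 0], -1], [[0, 0, -0.12], [0, 0, 0], -1], [[0, 0, 0], [0, 0, 0], -1], [[0, 0, 0], [0, 0, 0], -1]]'

```text
time_s: 7.58
tool_pos: [0.4941, 0.1509, 0.1064]
eef_rot: [[1.0, 0.0, -0.001], [0.0, -1.0, -0.0], [-0.001, 0.0, -1.0]]
contact_force: [-0.5, -3.4, -3.1]
grip_width: 0.252
gripper_force: 25.0
```

>>> jog_arm --commands '[[[0, -0.01, -0.08], [0, 0, 0], -1], [[0, 0, -0.08], [0, 0, 0], -1], [[0, 0, 0], [0, 0, 0], -1]]'

```text
time_s: 7.95
tool_pos: [0.4945, 0.1508, 0.1034]
eef_rot: [[1.0, 0.0, -0.0], [0.0, -1.0, -0.0], [-0.0, 0.0, -1.0]]
contact_force: [-7.4, -4.2, 13.1]
grip_width: 0.249
gripper_force: 25.0
```

>>> jog_arm --commands '[[[0, 0, 0], [0, 0, 0], 0], [[0, 0, 0], [0, 0, 0], 0], [[0, 0, 0], [0, 0, 0], 0], [[0, 0, 1], [0, 0, 0], 0], [[0, 0, 1], [0, 0, 0], 0], [[0, 0, 1], [0, 0, 0], 0], [[0, 0, 1], [0, 0, 1], 0], [[0, 0, 1], [0, 0, 1], 0], [[0, 0, 0], [0, 0, 1], 0.36], [[0, 0, 0], [0, 0, 1], 0.36]]'

```text
time_s: 9.2
tool_pos: [0.4946, 0.1508, 0.2524]
eef_rot: [[0.939, 0.345, 0.001], [0.345, -0.939, 0.0], [0.001, -0.0, -1.0]]
contact_force: [0.3, 0.4, -0.8]
grip_width: 0.675
gripper_force: 0.0
```

Run:
```python
from h import *
s=snap('wrist','w3'); np.set_printoptions(precision=4,suppress=True)
st=state(); print(st['time_s'],st['tool_pos'],st['contact_force'],st['eef_rot'][:,1])
print(proj(s,[.4938,.151,.093]))
```

```text
9.25 [0.4945 0.1508 0.2521] [-0.0506 -0.5154  0.0006] [ 0.348  -0.9375 -0.0002]
[252.414  175.3403]
```

View pics/w3.png

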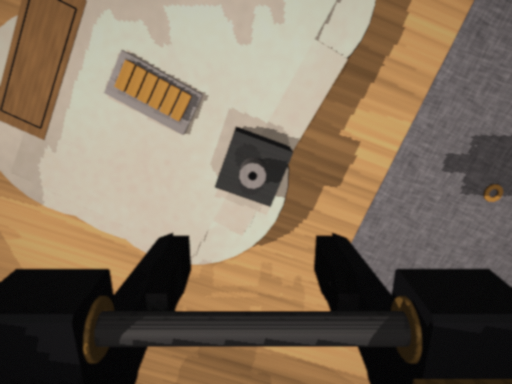

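The bushing is seated, with its collar at (252,175) exactly where a fully home collar should project. I'm moving on to the wide pickup.

>>> jog_arm --commands '[[[0.06, -0.85, 0], [0, 0, 0.97], 0.36], [[0.06, -0.85, 0], [0, 0, 0.97], 0.36], [[0.06, -0.85, 0], [0, 0, 0.97], 0.36], [[0.06, -0.85, 0], [0, 0, 0.97], 0.36], [[0.06, -0.85, 0], [0, 0, 0.97], 0.36], [[0.06, -0.85, 0], [0, 0, 0.97], 0.36], [[0.06, -0.85, 0], [0, 0, 0.97], 0.36], [[0.06, -0.85, 0], [0, 0, 0.97], 0.36], [[0.06, -0.85, 0], [0, 0, 0.97], 0.36], [[0.06, -0.85, 0], [0, 0, 0.97], 0.36], [[0.06, -0.85, 0], [0, 0, 0.97], 0.36], [[0.06, -0.85, 0], [0, 0, 0.97], 0.36]]'

```text
time_s: 10.75
tool_pos: [0.516, -0.1561, 0.2517]
eef_rot: [[0.203, 0.979, -0.0], [0.979, -0.203, 0.0], [0.0, -0.0, -1.0]]
contact_force: [0.5, 0.7, 0.2]
grip_width: 0.677
gripper_force: 0.0
```

>>> jog_arm --commands '[[[0.06, -0.85, 0], [0, 0, 0.97], 0.36], [[0.06, -0.85, 0], [0, 0, 0.97], 0.36], [[0.06, -0.85, 0], [0, 0, 0.97], 0.36], [[0.06, -0.82, 0], [0, 0, 0.93], 0.36], [[0, 0, -1], [0, 0, 0], 0.36], [[0, 0, -1], [0, 0, 0], 0.36], [[0, 0, -1], [0, 0, 0], 0.36], [[0, 0, 0], [0, 0, 0], 0.36], [[0, 0, 0], [0, 0, 0], 0.36]]'

```text
time_s: 11.88
tool_pos: [0.5238, -0.2567, 0.163]
eef_rot: [[-0.128, 0.992, 0.001], [0.992, 0.128, -0.001], [-0.001, 0.001, -1.0]]
contact_force: [0.0, -0.3, -0.3]
grip_width: 0.68
gripper_force: 0.0
```

>>> jog_arm --commands '[[[0, 0, -1], [0, 0, 0], 0.36], [[0, 0, -1], [0, 0, 0], 0.36], [[0, 0, -1], [0, 0, 0], 0.36], [[0, 0, -1], [0, 0, 0], 0.36], [[0, 0, -0.42], [0, 0, 0], 0.36], [[0, 0, 0], [0, 0, 0], 0.36], [[0, 0, 0], [0, 0, 0], -1], [[0, 0, 0], [0, 0, 0], -1], [[0, 0, 0], [0, 0, 0], -1], [[0, 0, 0], [0, 0, 0], -1], [[0, 0, 1], [0, 0, 0], -1], [[0, 0, 1], [0, 0, 0], -1]]' --grip_force 30

```text
time_s: 13.38
tool_pos: [0.5226, -0.256, 0.0894]
eef_rot: [[-0.129, 0.992, -0.002], [0.992, 0.129, 0.001], [0.001, -0.001, -1.0]]
contact_force: [0.0, 0.2, -1.0]
grip_width: 0.427
gripper_force: 30.0
```

>>> jog_arm --commands '[[[0, 0, 1], [0, 0, 0], -1], [[0.16, 0.98, 1], [0, 0, -0.19], -1], [[0.16, 0.98, 1], [0, 0, -0.19], -1], [[0.16, 0.98, 1], [0, 0, -0.19], -1], [[0.16, 0.98, 0], [0, 0, -0.19], -1], [[0.16, 0.98, 0], [0, 0, -0.19], -1], [[0.16, 0.98, 0], [0, 0, -0.19], -1], [[0.16, 0.98, 0], [0, 0, -0.19], -1], [[0.16, 0.98, 0], [0, 0, -0.19], -1], [[0.16, 0.98, 0], [0, 0, -0.19], -1], [[0.16, 0.98, 0], [0, 0, -0.19], -1], [[0.16, 0.98, 0], [0, 0, -0.19], -1]]'

```text
time_s: 14.88
tool_pos: [0.5756, 0.068, 0.209]
eef_rot: [[0.054, 0.999, -0.001], [0.999, -0.054, 0.0], [-0.0, -0.001, -1.0]]
contact_force: [0.4, 0.3, -1.8]
grip_width: 0.423
gripper_force: 30.0
```

>>> jog_arm --commands '[[[0.17, 0.98, 0], [0, 0, -0.19], -1], [[0.17, 0.98, 0], [0, 0, -0.19], -1], [[0.17, 0.98, 0], [0, 0, -0.19], -1], [[0.17, 0.98, 0], [0, 0, -0.19], -1], [[0.17, 0.98, 0], [0, 0, -0.15], -1], [[0.17, 0.98, 0], [0, 0, -0.15], -1], [[0, 0, 0], [0, 0, 0], -1], [[0, 0, 0], [0, 0, 0], -1]]'

```text
time_s: 15.88
tool_pos: [0.6062, 0.2429, 0.2088]
eef_rot: [[0.145, 0.989, -0.001], [0.989, -0.145, -0.001], [-0.001, -0.001, -1.0]]
contact_force: [-0.5, 0.1, -1.2]
grip_width: 0.43
gripper_force: 30.0
```

Run:
```python
from h import *
s=snap('wrist','w4'); np.set_printoptions(precision=4,suppress=True)
st=state(); print(st['time_s'],st['tool_pos'],st['contact_force'],st['eef_rot'][:,1]); print(s['extrinsics'])
```

```text
15.925 [0.6063 0.2425 0.209 ] [ 0.3595 -0.1411 -1.5475] [ 0.9894 -0.1455 -0.0008]
[[ 0.9895 -0.1368 -0.0466  0.6178]
 [-0.1445 -0.9401 -0.3088  0.3237]
 [-0.0016  0.3123 -0.95    0.3292]
 [ 0.      0.      0.      1.    ]]
```

View pics/w4.png

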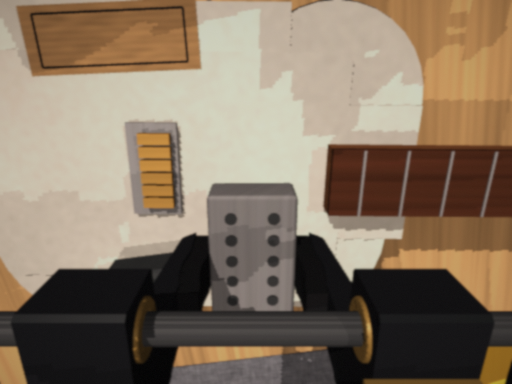

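The view shows the template outline at (34,12)–(188,62), the bridge at (126,122)–(183,216), and the neck end at u≈329, v 150–217. The pickup is held squarely.

Run:
```python
from h import *
np.set_printoptions(precision=4,suppress=True,linewidth=200)
s=dict(np.load('pics/w4.npz'))
def rc(n,px,z):
    q=np.array([ray(s,p,z)[:2] for p in px]); a=q[1]-q[0]+q[2]-q[3]; b=q[0]-q[3]+q[1]-q[2]; c=q.mean(0)
    print(n,c,np.linalg.norm(a)/2,np.linalg.norm(b)/2,np.degrees(np.arctan2(a[1],a[0])),np.degrees(np.arctan2(b[1],b[0]))-90); return c
b=rc('bridge',[(126,123),(178,121),(183,214),(136,217)],.048)
rc('outline',[(34,12),(187,7),(188,62),(40,67)],.045)
n=[ray(s,p,.067)[:2] for p in ((329,150),(329,217))]; print('neck',n,np.mean(n,0))
d=np.mean(n,0)-b; y=np.radians(-8.3); R=np.array([[np.cos(y),np.sin(y)],[-np.sin(y),np.cos(y)]]); print('neck end in bridge',R@d)
h=cv2.cvtColor(s['color'],cv2.COLOR_RGB2HSV)
m=((h[...,1]>150)&(h[...,2]>120)&(h[...,0]<30)).astype(np.uint8);k=np.zeros_like(m); k[125:215,130:185]=m[125:215,130:185]
k=cv2.morphologyEx(k,cv2.MORPH_CLOSE,np.ones((7,7)))
c=max(cv2.findContours(k,cv2.RETR_EXTERNAL,cv2.CHAIN_APPROX_NONE)[0],key=cv2.contourArea)
print('saddles',cv2.minAreaRect(np.array([ray(s,p[0],.055)[:2]*1000 for p in c],np.float32)))
# held pickup top face, top z = .209-.0285+.02
rc('held',[(211,187),(296,187),(294,310),(212,310)],.2005)
t=R@(np.array([.6063,.2425])-b); print('tcp in bridge',t)
```

```text
bridge [0.5248 0.258 ] 0.04238970131246884 0.08252465776818144 -5.233523423560363 -8.916626939990053
outline [0.5151 0.3654] 0.11572023069122676 0.0388156898948782 -6.569327809843577 -11.671796494410188
neck [array([0.6685, 0.2594]), array([0.6643, 0.2029])] [0.6664 0.2312]
neck end in bridge [ 0.144  -0.0061]
saddles ((527.1455078125, 258.8326110839844), (63.045188903808594, 25.499635696411133), 81.5308609008789)
held [0.6077 0.2528] 0.03525455687732825 0.05819803116022177 -8.255185933159598 -8.45814654992462
tcp in bridge [ 0.0829 -0.0036]
```

>>> jog_arm --commands '[[[0, 0.06, -1], [0, 0, 0], -1], [[0, 0, -1], [0, 0, 0], -1], [[0, 0, -1], [0, 0, 0], -1], [[0, 0, -0.9], [0, 0, 0], -1], [[0, 0, -0.4], [0, 0, 0], -1], [[0, 0, -0.12], [0, 0, 0], -1], [[0, 0, -0.06], [0, 0, 0], -1], [[0, 0, 0], [0, 0, 0], -1]]'

```text
time_s: 16.92
tool_pos: [0.6073, 0.2452, 0.0761]
eef_rot: [[0.145, 0.989, 0.002], [0.989, -0.145, 0.0], [0.001, 0.002, -1.0]]
contact_force: [-0.2, 0.0, -1.3]
grip_width: 0.428
gripper_force: 30.0
```

>>> jog_arm --commands '[[[0, 0, -0.04], [0, 0, 0], -1], [[0, 0, 0], [0, 0, 0], -1]]'

```text
time_s: 17.18
tool_pos: [0.6074, 0.2454, 0.0756]
eef_rot: [[0.145, 0.989, 0.002], [0.989, -0.145, 0.0], [0.0, 0.002, -1.0]]
contact_force: [-2.4, -1.3, 4.0]
grip_width: 0.427
gripper_force: 30.0
```

>>> jog_arm --commands '[[[0, 0, 0], [0, 0, 0], 0.3], [[0, 0, 0], [0, 0, 0], 0.3], [[0, 0, 0.3], [0, 0, 0], 0.3], [[0, 0, 1], [0, 0, 0], 0.3], [[0, 0, 1], [0, 0, 0], 0.3], [[0, 0, 1], [0, 0, 0], 0.3], [[-0.26, -0.99, 1], [0, 0, -0.48], 0.3], [[-0.26, -0.99, 0.5], [0, 0, -0.48], 0.3], [[-0.26, -0.99, 0], [0, 0, -0.48], 0.3], [[-0.26, -0.99, 0], [0, 0, -0.48], 0.3], [[-0.26, -0.99, 0], [0, 0, -0.48], 0.3], [[-0.26, -0.99, 0], [0, 0, -0.48], 0.3]]'

```text
time_s: 18.68
tool_pos: [0.5597, 0.066, 0.2186]
eef_rot: [[0.388, 0.922, 0.001], [0.922, -0.388, -0.0], [0.0, 0.001, -1.0]]
contact_force: [0.3, 0.6, -0.6]
grip_width: 0.651
gripper_force: 0.0
```

>>> jog_arm --commands '[[[-0.26, -0.99, 0], [0, 0, -0.48], 0.3], [[-0.26, -0.99, 0], [0, 0, -0.48], 0.3], [[-0.26, -0.99, 0], [0, 0, -0.48], 0.3], [[-0.26, -0.99, 0], [0, 0, -0.48], 0.3], [[-0.26, -0.99, 0], [0, 0, -0.48], 0.3], [[-0.26, -0.99, 0], [0, 0, -0.48], 0.3], [[-0.26, -0.99, 0], [0, 0, -0.48], 0.3], [[-0.26, -0.99, 0], [0, 0, -0.48], 0.3], [[-0.26, -0.99, 0], [0, 0, -0.48], 0.3], [[-0.26, -0.99, 0], [0, 0, -0.48], 0.3], [[-0.26, -0.99, 0], [0, 0, -0.48], 0.3], [[-0.26, -0.99, 0], [0, 0, -0.48], 0.3]]'

```text
time_s: 20.18
tool_pos: [0.466, -0.2905, 0.2186]
eef_rot: [[0.784, 0.621, 0.001], [0.621, -0.784, -0.001], [0.0, 0.001, -1.0]]
contact_force: [1.3, 0.2, 0.3]
grip_width: 0.652
gripper_force: 0.0
```

>>> jog_arm --commands '[[[-0.26, -0.97, 0], [0, 0, -0.47], 0.3], [[-0.26, -0.97, 0], [0, 0, -0.47], 0.3], [[0, 0, 0], [0, 0, 0], 0.3], [[0, 0, 0], [0, 0, 0], 0.3]]'

```text
time_s: 20.68
tool_pos: [0.4507, -0.3471, 0.218]
eef_rot: [[0.831, 0.556, 0.0], [0.556, -0.831, 0.0], [0.0, -0.0, -1.0]]
contact_force: [0.3, 0.5, 0.5]
grip_width: 0.648
gripper_force: 0.0
```

Run:
```python
from h import *
s=snap('wrist','w5'); np.set_printoptions(precision=4,suppress=True)
st=state(); print(st['time_s'],st['tool_pos'],st['contact_force'],st['eef_rot'][:,1],np.degrees(np.arctan2(st['eef_rot'][1,1],st['eef_rot'][0,1])))
p=np.array([proj(s,[.4495+a,-.348+b,.006]) for a in(-.07,.07) for b in (-.07,.07)]);print(p.min(0),p.max(0))
x0,y0=np.maximum(p.min(0),0).astype(int);x1,y1=p.max(0).astype(int); y1=min(y1,235)
for lo in (158,170):
    r,c=rects(s,.006,lo,(x0,y0,x1,y1)); print(np.round(r[0],1),np.round(r[1],1),r[2])
```

```text
20.725 [ 0.4508 -0.3468  0.218 ] [ 0.0117 -0.0908  0.9057] [ 0.5564 -0.8309 -0.0003] -56.1932246106078
[157.4091  57.509 ] [352.0183 248.2912]
[ 485.9 -336.3] [130.3 209.9] 22.63370704650879
[ 455.3 -335.1] [84.2 49.4] 33.52162551879883
```

View pics/w5.png

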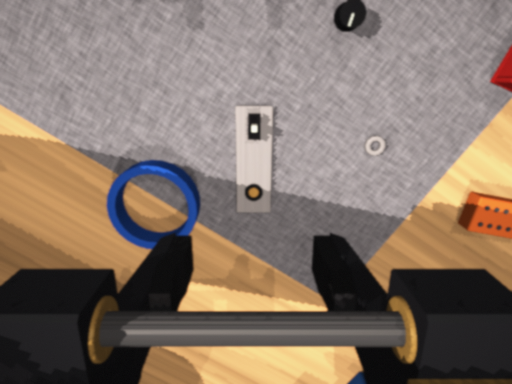

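The plate lies square to the jaws, centred near (254,159) with its mark at (254,192). The knob is at (350,14).

Run:
```python
from h import *
np.set_printoptions(precision=4,suppress=True)
s=dict(np.load('pics/w5.npz'))
q=np.array([ray(s,p,.006)[:2] for p in ((236,106),(272,106),(270,212),(237,212))]); b=q[0]-q[3]+q[1]-q[2]
print(q.mean(0),np.linalg.norm(b)/2,np.degrees(np.arctan2(b[1],b[0])),'mark',ray(s,(254,192),.006),'knob',ray(s,(350,14),.02))
```

```text
[ 0.4497 -0.3488] 0.10855370538024843 33.61220549511257 mark [ 0.4232 -0.3669  0.006 ] knob [ 0.6034 -0.3429  0.02  ]
```

>>> jog_arm --commands '[[[-0.03, -0.05, -1], [0, 0, 0], 0.3], [[0, 0, -1], [0, 0, 0], 0.3], [[0, 0, -1], [0, 0, 0], 0.3], [[0, 0, -1], [0, 0, 0], 0.3], [[0, 0, -1], [0, 0, 0], 0.3], [[0, 0, -1], [0, 0, 0], 0.3], [[0, 0, -0.37], [0, 0, 0], 0.3], [[0, 0, 0], [0, 0, 0], 0.3], [[0, 0, 0], [0, 0, 0], -1], [[0, 0, 0], [0, 0, 0], -1], [[0, 0, 0], [0, 0, 0], -1], [[0, 0, 0], [0, 0, 0], -1]]' --grip_force 40

```text
time_s: 22.22
tool_pos: [0.4501, -0.3493, 0.0273]
eef_rot: [[0.831, 0.556, 0.001], [0.556, -0.831, -0.0], [0.0, 0.001, -1.0]]
contact_force: [0.6, 0.8, 4.4]
grip_width: 0.393
gripper_force: 40.0
```

>>> jog_arm --commands '[[[0, 0, 1], [0, 0, 0], -1], [[0, 0, 1], [0, 0, 0], -1], [[0.09, 0.99, 1], [0, 0, -0.34], -1], [[0.09, 0.99, 1], [0, 0, -0.34], -1], [[0.09, 0.99, 1], [0, 0, -0.34], -1], [[0.09, 0.99, 0.8], [0, 0, -0.34], -1], [[0.09, 0.99, 0], [0, 0, -0.34], -1], [[0.09, 0.99, 0], [0, 0, -0.34], -1], [[0.09, 0.99, 0], [0, 0, -0.34], -1], [[0.09, 0.99, 0], [0, 0, -0.34], -1], [[0.09, 0.99, 0], [0, 0, -0.34], -1], [[0.09, 0.99, 0], [0, 0, -0.34], -1]]'

```text
time_s: 23.72
tool_pos: [0.4763, -0.0512, 0.2004]
eef_rot: [[0.958, 0.287, -0.001], [0.287, -0.958, 0.0], [-0.001, -0.0, -1.0]]
contact_force: [-0.9, -0.4, -1.8]
grip_width: 0.399
gripper_force: 40.0
```

>>> jog_arm --commands '[[[0.09, 0.99, 0], [0, 0, -0.34], -1], [[0.09, 0.99, 0], [0, 0, -0.34], -1], [[0.09, 0.99, 0], [0, 0, -0.34], -1], [[0.09, 0.99, 0], [0, 0, -0.34], -1], [[0.09, 0.99, 0], [0, 0, -0.34], -1], [[0.09, 0.99, 0], [0, 0, -0.34], -1], [[0.09, 0.99, 0], [0, 0, -0.34], -1], [[0.09, 0.99, 0], [0, 0, -0.34], -1], [[0.09, 0.99, 0], [0, 0, -0.34], -1], [[0.09, 0.99, 0], [0, 0, -0.34], -1], [[0.09, 0.99, 0], [0, 0, -0.34], -1], [[0.09, 0.99, 0], [0, 0, -0.34], -1]]'

```text
time_s: 25.22
tool_pos: [0.5088, 0.305, 0.2001]
eef_rot: [[0.998, -0.065, -0.001], [-0.065, -0.998, -0.001], [-0.001, 0.001, -1.0]]
contact_force: [0.7, 0.6, -1.4]
grip_width: 0.398
gripper_force: 40.0
```

>>> jog_arm --commands '[[[0.09, 0.99, 0], [0, 0, -0.3], -1], [[0.09, 0.99, 0], [0, 0, -0.3], -1], [[0, 0, 0], [0, 0, 0], -1], [[0, 0, 0], [0, 0, 0], -1]]'

```text
time_s: 25.72
tool_pos: [0.5141, 0.363, 0.2]
eef_rot: [[0.993, -0.115, -0.001], [-0.115, -0.993, -0.001], [-0.001, 0.001, -1.0]]
contact_force: [-0.1, -0.9, -1.5]
grip_width: 0.396
gripper_force: 40.0
```

Run:
```python
from h import *
s=snap('wrist','w6'); np.set_printoptions(precision=4,suppress=True)
st=state(); print(st['time_s'],st['tool_pos'],st['contact_force'],np.degrees(np.arctan2(st['eef_rot'][1,1],st['eef_rot'][0,1])))
```

```text
25.775 [0.5143 0.3627 0.2002] [ 0.6287 -0.8034 -2.0055] -96.65996896990357
```

View pics/w6.png

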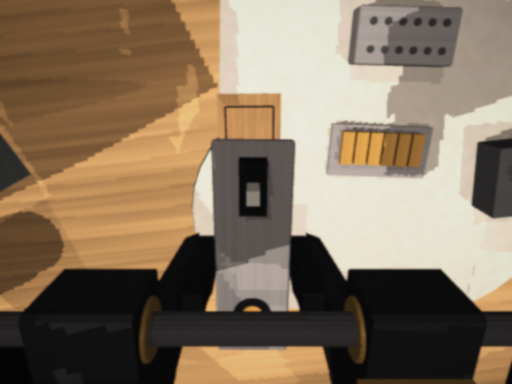

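The plate is held straight. The outline's far edge shows at (225..274,106), and the pickup lies parallel to the bridge at (405,36).

Run:
```python
from h import *
np.set_printoptions(precision=4,suppress=True)
s=dict(np.load('pics/w6.npz')); a=np.radians(-7); e=np.array([np.cos(a),np.sin(a)])
p=ray(s,(249.5,106),.045)[:2]; print(p,p-.057*e)
l=[ray(s,q,.045)[:2] for q in ((274,106),(274.5,138),(225,106))];d=l[0]-l[1];print(np.degrees(np.arctan2(d[1],d[0])),np.linalg.norm(l[0]-l[2]))
# held plate far edge, top z=.2+(-.0262)+.006
print(ray(s,(253,140),.180)[:2]-.055*e)
q=[ray(s,v,.065)[:2] for v in ((357,6),(462,8),(452,66),(350,64))]; b=[ray(s,v,.048)[:2] for v in ((334,123),(432,127),(427,176),(328,173))]
d=np.mean(q,0)-np.mean(b,0);y=np.radians(-8.3); R=np.array([[np.cos(y),np.sin(y)],[-np.sin(y),np.cos(y)]]); print('pickup in bridge',R@d)
```

```text
[0.5708 0.3589] [0.5142 0.3658]
-4.540236610242925 0.038531657128574655
[0.5141 0.3635]
pickup in bridge [0.0831 0.0011]
```

>>> jog_arm --commands '[[[0, 0.08, -1], [0, 0, 0], -1], [[0, 0, -1], [0, 0, 0], -1], [[0, 0, -1], [0, 0, 0], -1], [[0, 0, -0.9], [0, 0, 0], -1], [[0, 0, -0.3], [0, 0, 0], -1], [[0, 0, -0.08], [0, 0, 0], -1], [[0, 0, -0.03], [0, 0, 0], -1], [[0, 0, 0], [0, 0, 0], -1]]'

```text
time_s: 26.78
tool_pos: [0.5151, 0.3663, 0.0725]
eef_rot: [[0.993, -0.116, 0.002], [-0.116, -0.993, 0.001], [0.001, -0.001, -1.0]]
contact_force: [0.9, 0.8, -0.6]
grip_width: 0.394
gripper_force: 40.0
```

>>> jog_arm --commands '[[[0, 0, -0.04], [0, 0, 0], -1], [[0, 0, 0], [0, 0, 0], -1]]'

```text
time_s: 27.02
tool_pos: [0.5152, 0.3663, 0.0723]
eef_rot: [[0.993, -0.115, 0.002], [-0.115, -0.993, 0.0], [0.002, -0.001, -1.0]]
contact_force: [-3.7, -2.1, 8.6]
grip_width: 0.392
gripper_force: 40.0
```

>>> jog_arm --commands '[[[0, 0, 0], [0, 0, 0], 0.1], [[0, 0, 0], [0, 0, 0], 0.1], [[0, 0, 0.3], [0, 0, 0], 0.1], [[0, 0, 1], [0, 0, 0], 0.1], [[0, 0, 1], [0, 0, 0], 0.1], [[0, 0, 1], [0, 0, 0], 0.1], [[0, 0, 1], [0, 0, 0], 0.1], [[0, 0, 0.6], [0, 0, 0], 0.1], [[0, 0, 0], [0, 0, 0], 0.1], [[0, 0, 0], [0, 0, 0], 0.1]]'

```text
time_s: 28.28
tool_pos: [0.5139, 0.3657, 0.2158]
eef_rot: [[0.993, -0.116, -0.002], [-0.116, -0.993, -0.001], [-0.002, 0.001, -1.0]]
contact_force: [-0.1, 0.5, -0.7]
grip_width: 0.55
gripper_force: 0.0
```

Run:
```python
from h import *
s=snap('wrist','w7'); np.set_printoptions(precision=4,suppress=True)
st=state(); print(st['time_s'],st['tool_pos'],st['contact_force'],np.degrees(np.arctan2(st['eef_rot'][1,1],st['eef_rot'][0,1])))
print(proj(s,[.4834,.37,.051]))
```

```text
28.325 [0.5138 0.3657 0.2155] [ 0.7716 -0.4404 -0.896 ] -96.65119497570798
[251.7245 205.1077]
```

View pics/w7.png

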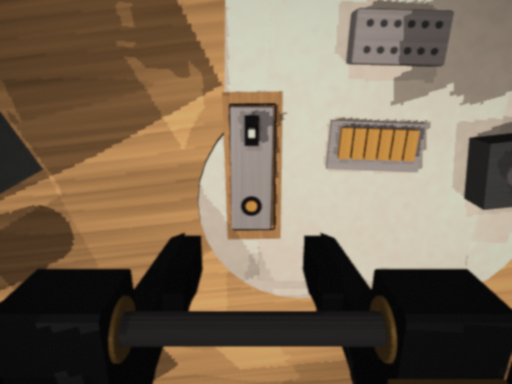

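The plate sits inside the outline, with its mark at (251,206). Now the knob.

>>> jog_arm --commands '[[[0.12, -0.98, 0], [0, 0, 0], 0], [[0.12, -0.98, 0], [0, 0, 0], 0], [[0.12, -0.98, 0], [0, 0, 0], 0], [[0.12, -0.98, 0], [0, 0, 0], 0], [[0.12, -0.98, 0], [0, 0, 0], 0], [[0.12, -0.98, 0], [0, 0, 0], 0], [[0.12, -0.98, 0], [0, 0, 0], 0], [[0.12, -0.98, 0], [0, 0, 0], 0], [[0.12, -0.98, 0], [0, 0, 0], 0], [[0.12, -0.98, 0], [0, 0, 0], 0], [[0.12, -0.98, 0], [0, 0, 0], 0], [[0.12, -0.98, 0], [0, 0, 0], 0]]'

```text
time_s: 29.82
tool_pos: [0.5571, 0.0124, 0.2157]
eef_rot: [[0.993, -0.116, -0.002], [-0.116, -0.993, 0.0], [-0.002, -0.0, -1.0]]
contact_force: [0.4, -0.0, 0.4]
grip_width: 0.502
gripper_force: 0.0
```

>>> jog_arm --commands '[[[0.13, -0.98, 0], [0, 0, 0], 0], [[0.13, -0.98, 0], [0, 0, 0], 0], [[0.13, -0.98, 0], [0, 0, 0], 0], [[0.13, -0.98, 0], [0, 0, 0], 0], [[0.13, -0.98, 0], [0, 0, 0], 0], [[0.13, -0.98, 0], [0, 0, 0], 0], [[0.13, -0.98, 0], [0, 0, 0], 0], [[0.13, -0.98, 0], [0, 0, 0], 0], [[0.13, -0.98, 0], [0, 0, 0], 0], [[0.13, -0.98, 0], [0, 0, 0], 0], [[0.13, -0.98, 0], [0, 0, 0], 0], [[0.13, -0.98, 0], [0, 0, 0], 0]]'

```text
time_s: 31.32
tool_pos: [0.604, -0.3401, 0.2152]
eef_rot: [[0.993, -0.116, -0.002], [-0.116, -0.993, 0.002], [-0.002, -0.002, -1.0]]
contact_force: [-0.7, -0.5, 1.0]
grip_width: 0.502
gripper_force: 0.0
```

>>> jog_arm --commands '[[[0, 0, 0], [0, 0, 0], 0], [[0, 0, 0], [0, 0, 0], 0]]'

```text
time_s: 31.58
tool_pos: [0.604, -0.3386, 0.2158]
eef_rot: [[0.993, -0.116, -0.002], [-0.116, -0.993, 0.002], [-0.002, -0.002, -1.0]]
contact_force: [-0.6, -0.3, 0.5]
grip_width: 0.499
gripper_force: 0.0
```

Run:
```python
from h import *
s=snap('wrist','w8'); np.set_printoptions(precision=4,suppress=True)
st=state(); print(st['time_s'],st['tool_pos'],st['contact_force'])
u,v=proj(s,[.605,-.343,.02]).astype(int); print(u,v)
im=s['color'].astype(int); k=(im.max(2)<45).astype(np.uint8); m=np.zeros_like(k); m[v-30:v+30,u-35:u+35]=k[v-30:v+30,u-35:u+35]
m=cv2.morphologyEx(m,cv2.MORPH_CLOSE,np.ones((9,9)))
c=max(cv2.findContours(m,cv2.RETR_EXTERNAL,cv2.CHAIN_APPROX_NONE)[0],key=cv2.contourArea); print(cv2.minEnclosingCircle(c),cv2.boundingRect(c))
(cu,cv_),r=cv2.minEnclosingCircle(c); print(ray(s,(cu,cv_),.015))
cv2.imwrite('pics/c8.png',cv2.resize(s['color'][v-50:v+50,u-60:u+60,::-1],None,fx=5,fy=5))
```

```text
31.625 [ 0.6042 -0.3383  0.2162] [-0.0097 -0.028   0.2897]
257 161
((258.2894592285156, 157.65789794921875), 12.773053169250488) (248, 145, 23, 26)
[ 0.6074 -0.3441  0.015 ]
```

View pics/c8.png

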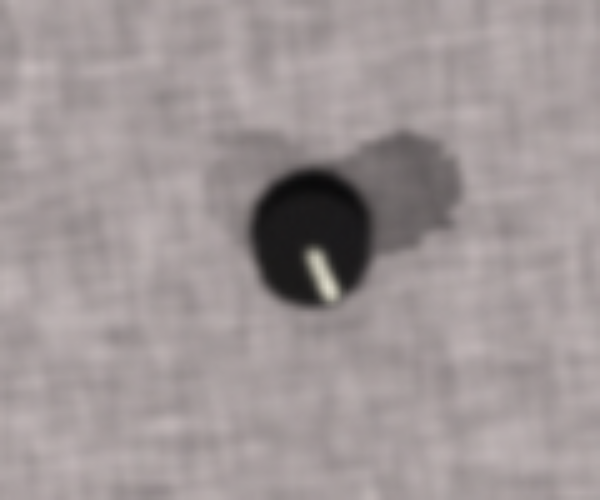

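>>> jog_arm --commands '[[[0.06, -0.2, -1], [0, 0, 0], 0], [[0, 0, -1], [0, 0, 0], 0], [[0, 0, -1], [0, 0, 0], 0], [[0, 0, -1], [0, 0, 0], 0], [[0, 0, -1], [0, 0, 0], 0], [[0, 0, -1], [0, 0, 0], 0], [[0, 0, -0.2], [0, 0, 0], 0], [[0, 0, 0], [0, 0, 0], 0], [[0, 0, 0], [0, 0, 0], -1], [[0, 0, 0], [0, 0, 0], -1], [[0, 0, 0], [0, 0, 0], -1], [[0, 0, 0], [0, 0, 0], -1]]' --grip_force 15

```text
time_s: 33.12
tool_pos: [0.607, -0.3461, 0.0325]
eef_rot: [[0.993, -0.116, 0.001], [-0.116, -0.993, -0.001], [0.002, 0.001, -1.0]]
contact_force: [-0.7, 1.3, 6.5]
grip_width: 0.252
gripper_force: 15.0
```

>>> jog_arm --commands '[[[0, 0, 1], [0, 0, 0], -1], [[0, 0, 1], [0, 0, 0], -1], [[-0.17, 0.99, 1], [0, 0, 0], -1], [[-0.17, 0.99, 1], [0, 0, 0], -1], [[-0.17, 0.99, 1], [0, 0, 0], -1], [[-0.17, 0.99, 0], [0, 0, 0], -1], [[-0.17, 0.99, 0], [0, 0, 0], -1], [[-0.17, 0.99, 0], [0, 0, 0], -1], [[-0.17, 0.99, 0], [0, 0, 0], -1], [[-0.17, 0.99, 0], [0, 0, 0], -1], [[-0.17, 0.99, 0], [0, 0, 0], -1], [[-0.17, 0.99, 0], [0, 0, 0], -1]]'

```text
time_s: 34.62
tool_pos: [0.5549, -0.0476, 0.1812]
eef_rot: [[0.993, -0.116, -0.0], [-0.116, -0.993, 0.0], [-0.0, -0.0, -1.0]]
contact_force: [0.6, 0.7, -0.6]
grip_width: 0.255
gripper_force: 15.0
```

>>> jog_arm --commands '[[[-0.17, 0.99, 0], [0, 0, 0], -1], [[-0.17, 0.99, 0], [0, 0, 0], -1], [[-0.17, 0.99, 0], [0, 0, 0], -1], [[-0.17, 0.99, 0], [0, 0, 0], -1], [[-0.17, 0.99, 0], [0, 0, 0], -1], [[-0.17, 0.99, 0], [0, 0, 0], -1], [[-0.17, 0.99, 0], [0, 0, 0], -1], [[-0.17, 0.99, 0], [0, 0, 0], -1], [[-0.17, 0.99, 0], [0, 0, 0], -1], [[-0.17, 0.99, 0], [0, 0, 0], -1], [[-0.17, 0.99, 0], [0, 0, 0], -1], [[-0.17, 0.99, 0], [0, 0, 0], -1]]'

```text
time_s: 36.12
tool_pos: [0.4937, 0.3087, 0.1811]
eef_rot: [[0.993, -0.116, -0.0], [-0.116, -0.993, -0.0], [-0.0, 0.0, -1.0]]
contact_force: [0.8, -0.2, -0.1]
grip_width: 0.257
gripper_force: 15.0
```

>>> jog_arm --commands '[[[-0.17, 1, 0], [0, 0, 0], -1], [[-0.17, 1, 0], [0, 0, 0], -1], [[0, 0, 0], [0, 0, 0], -1], [[0, 0, 0], [0, 0, 0], -1]]'

```text
time_s: 36.62
tool_pos: [0.4838, 0.3672, 0.1809]
eef_rot: [[0.993, -0.116, -0.0], [-0.116, -0.993, -0.001], [-0.0, 0.001, -1.0]]
contact_force: [0.5, -0.5, -0.3]
grip_width: 0.254
gripper_force: 15.0
```

>>> jog_arm --commands '[[[0, 0.08, -1], [0, 0, 0], -1], [[0, 0, -1], [0, 0, 0], -1], [[0, 0, -0.9], [0, 0, 0], -1], [[0, 0, -0.25], [0, 0, 0], -1], [[0, 0, -0.08], [0, 0, 0], -1], [[0, 0, 0], [0, 0, 0], -1], [[0, 0, -0.04], [0, 0, 0], -1], [[0, 0, 0], [0, 0, 0], -1]]'

```text
time_s: 37.62
tool_pos: [0.4842, 0.3704, 0.0837]
eef_rot: [[0.993, -0.116, 0.001], [-0.116, -0.993, 0.0], [0.001, -0.001, -1.0]]
contact_force: [0.2, -1.1, -0.2]
grip_width: 0.255
gripper_force: 15.0
```

>>> jog_arm --commands '[[[0, 0, -0.04], [0, 0, 0], -1], [[0, 0, 0], [0, 0, 0], -1]]'

```text
time_s: 37.88
tool_pos: [0.4843, 0.3705, 0.0835]
eef_rot: [[0.993, -0.115, 0.001], [-0.115, -0.993, 0.0], [0.001, -0.0, -1.0]]
contact_force: [-3.0, -1.8, 8.6]
grip_width: 0.254
gripper_force: 15.0
```

Contact. Next I'll release, lift and check.

>>> jog_arm --commands '[[[0, 0, 0], [0, 0, 0], 0], [[0, 0, 0], [0, 0, 0], 0], [[0, 0, 0.3], [0, 0, 0], 0], [[0, 0, 1], [0, 0, 0], 0], [[0, 0, 1], [0, 0, 0], 0], [[0, 0, 1], [0, 0, 0], 0], [[0, 0, 1], [0, 0, 0], 0], [[0, 0, 0.6], [0, 0, 0], 0], [[0, 0, 0], [0, 0, 0], 0], [[0, 0, 0], [0, 0, 0], 0]]'

```text
time_s: 39.12
tool_pos: [0.4833, 0.3699, 0.2276]
eef_rot: [[0.993, -0.116, -0.002], [-0.116, -0.993, -0.001], [-0.002, 0.001, -1.0]]
contact_force: [-0.6, 0.3, -0.7]
grip_width: 0.502
gripper_force: 0.0
```

Run:
```python
from h import *
s=snap('wrist','w9'); np.set_printoptions(precision=4,suppress=True)
st=state(); print(st['time_s'],st['tool_pos'],st['contact_force'])
print(proj(s,[.4831,.3702,.071]))
t=snap('top','top9'); a=cv2.imread('pics/top0.png').astype(int); b=t['color'][:,:,::-1].astype(int)
for n,(x0,y0,x1,y1) in dict(slim=(252,172,292,200),glue=(295,130,325,168)).items(): print(n,abs(a-b)[y0:y1,x0:x1].mean(),abs(a-b)[y0:y1,x0:x1].max())
```

```text
39.175 [0.4832 0.3698 0.2273] [-0.6356 -0.0592 -0.9151]
[252.2487 174.9241]
slim 26.71517857142857 44
glue 1.6260233918128655 33
```

View pics/w9.png

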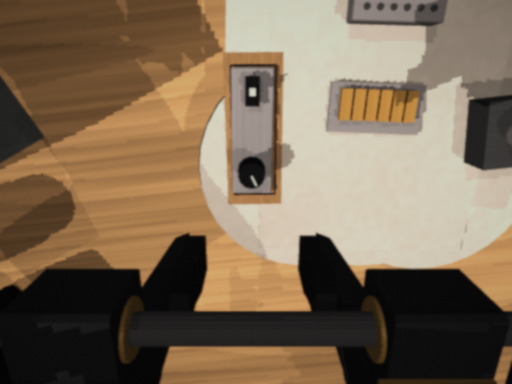

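The knob stands on the mark end at (251,173), where a knob centred on the mark would show at about (252,175). The plate lies inside the outline, the glue area is unchanged, and the even brightness change at the slim pickup looks like arm shadow. I'm handing in the job.

```bash
python3 -c "
from rig import *
print(sign_off())"
```

```text
the job is handed in; nothing more can be done
None
```

I laid out all the hardware and handed the job in at about 39 s; no verdict came back, but in my last views the bushing was home in the jig, the pickup midway in line with the bridge, the plate inside the outline and the knob on its mark.

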